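# Press a pine rail home against the jig's sprung plunger

## Robot

A 6-joint arm with a two-finger parallel gripper is mounted at the origin on the work surface. World frame = base frame: x ahead of the robot, y to its left, z up, the work surface at z = 0. Lengths are in m, angles in degrees, forces in N, time in s.
With the tool pointing down it reaches from about 0.375 to 0.9 m from the base axis. Payload 3.1 kg.
Tool frame: the origin (TCP) lies on the centre line of the jaws, within the pads' length; the fingertips stand 25 mm ahead of it and the grasp point (between the pads) lies 6 mm ahead of it; z points along the fingers, y is the line along which they close (so a half turn about z gives the same grasp; the last joint's range is limited). The gripper opens to 87 mm and grips with 3 to 60 N. Pads are 19 mm wide; open, the fingers measure 117 mm over their backs; the gripper's body (75 mm by 190 mm) begins 51 mm behind the grasp point.
Start: joints at [58.127, 30.224, 82.088, -0, 67.689, -10.227], TCP at [0.231, 0.581, 0.248] pointing down, gripper open.
Joint ranges: [-176.69, 176.69], [-43.24, 126.21], [12.49, 139.97], [-82, 262], [0, 151.66], [-163.58, 163.58]. Speed limits (degrees/s): [159.86, 159.86, 180, 180, 180, 180].

## Interface

Orientations are given as a 3x3 rotation matrix whose columns are the frame's x, y, z axes.
In Python, from rig import bot, cams, models gives the robot as it stands. The module is installed in compiled form; this text tells all that it offers.
- The arm moves only by the shell command python3 -m handwheel 'ROWS' [OPENING]. ROWS is JSON, a list of rows, each a list of 6 numbers: the shift along the world's x, y, z each as a share of 1 m, from -1 to 1, then the turn, a rotation vector about the world's x, y, z each as a share of 2 rad, from -1 to 1. In form: [[dx, dy, dz, wx, wy, wz], ...]. A call has exactly 8 rows; each row is the pose to reach, as a shift and turn from the pose commanded when the call began; what a row does not reach only later rows make up. A row lasts 1/12 s, in which the tool goes at most 41.7 mm and 7.16 degrees, less where a joint would pass 70% of its speed; a pose out of reach is approached as far as the arm can. A call with a number of a shift or a turn outside -1 to 1 is refused whole. A call with a gripper value outside its range is refused whole. OPENING is the opening, from -1 (shut) to 1 (fully open), so that 0 is half open, set as the call begins (- or left out, the last holds). The fingers move at their own pace and stop on an object; the grip force is fixed at half the most. Time passes only in rows, so rows that repeat a pose let the fingers close, or fill a call up. It gives the time, the measured TCP pose, the force, the opening and the grip force at its end, in the units of the state.
- bot.read_state(): the state, without advancing time (a new reading comes with each control period).
- cams.capture(name): name is "side" or "top"; returns (picture, depth): 420x560x3 uint8, blue, green, red; 420x560 float32, m along the optical axis (not along the pixel's ray), 0 where there is no reading.
- cams.calibration(name): a dict with "mtx" (3x3 intrinsics, pixels), "R" (3x3) and "t" (3): a world point X has camera coordinates R X + t. Camera axes: x right, y down, z forward; pixel columns grow to the right and rows downward; lengths in m; the calibration is good to about 2 mm. A picture is of the moment at which its call begins. calibration takes no time and is no camera call.
- bot.hand_in(): hands the job in; it is judged then, once.
Trained networks look in the newest picture that a camera, given by its name, has taken for a name from the list of things; names that differ only in an ending like _2 or _b are one class to them, and where a whole thing is asked for, a point or a joint stands for the part that bears it (a point fixed in the world has none). Each returns a list of dicts, best first, with "conf" (0 to 1); they miss things now and then, are a little off and sometimes report something else, mostly with a low value. They report only what shows in the picture. A call takes as long as a camera call. They do not tell look-alikes from the thing itself.
- models.spot_in(query, camera): "position" ([column, row] in pixels, amid what is visible of it).
- models.tip_of(query, camera): "position" ([column, row] in pixels: a listed point, or the origin of a listed thing).
The state is a dict: "time_s": time; "joint_positions": joint angles; "qvel": joint speeds; "tau": joint torques, N m; "position": TCP position; "tcp_rot": TCP orientation; "force": force on the tool from outside, world axes, zero at the start; "moment": the same for the moment, N m; "opening": opening from 0.0 (shut) to 1.0 (fully open); "grasp_force": force on a finger pad.
Only numpy, scipy, OpenCV 4.12 (cv2) and the standard library are available. Lean on these libraries where they do the work, as an engineer would, in place of code of your own. Each camera call takes 0.05 s, during which the arm holds its last target. There are 200 camera calls.

## Task

First free the gluing jig's sprung plunger by turning the black lock knob on its housing a quarter turn clockwise (seen from above) until it clicks over and stays. Then pick up the pine rail, set it down on the jig's floor between the two low fences with one end towards the plunger, and press it along the channel until the plunger has sunk and the rail's end sits firmly against the two hard steel stops. Do not ram it, leave the glue bottle, brush and thin slat alone, and finish while still pressing and holding the rail there: do not let go.

Things in the scene. Friction and masses are not known exactly. Their poses are not given: they have to be found in the camera images.
- jig: gluing jig fixed to the bench: plywood base 260 x 120 x 12 mm (x, y, z), origin at the centre of its underside. Its +x is the pressing direction, from the channel's open mouth at x = -130 mm to the plunger. Channel floor = base top (z = 12 mm); two fences, 12 mm wide, 10 mm high, run from x = -125 to 35 mm, 42 mm clear between them, centred on y = 0
- housing_top (a point): centre of the top of the aluminium block that houses the plunger and carries the lock knob: 65 x 64 x 46 mm, spanning jig x = 60 to 125 mm, y = -32 to 32 mm, z = 12 to 58 mm; the knob's axis is at jig x = 90 mm, y = 0
- stop: the hard stop: two steel posts fixed at the channel's end, each 15 x 22 x 40 mm, one on either side of the plunger, 16 mm apart. Origin midway between them at the channel floor, in the plane of the faces that the rail's end meets (jig x = 45 mm); axes as the jig
- plunger_face (a point): centre of the steel plunger's round face (13 mm diameter), 24 mm above the channel floor; it stands 10 mm out in front of the stop faces when at rest and moves with the plunger; axes as the jig
- plunger (a joint): how far the plunger is pushed in, m: 0 at rest, 0.010 when its face is level with the stops. Spring: about 4 N to start it, 10 N at the stops. While the knob is locked a blade blocks it and it moves only about 1 mm
- lock_knob (a joint): turn of the lock knob, rad, growing clockwise seen from above: 0 locked, 1.5 (end of travel) free. A sprung detent resists, most at the start (up to about 0.2 N m); let go before 0.75 it springs back, past 0.75 it clicks over to 1.5 by itself and stays
- lock_grip (a point): grip point of the lock knob, on its vertical axis, 84 mm above the bench. The grip is an upright black bar 46 mm long, 10 mm thick, its bottom 62 mm and its top 94 mm above the bench; it turns with the knob. This point's x axis is the bar's length, along the jig's x when locked
- rail: the pine rail, a loose block 120 x 32 x 46 mm (x length, y width, z height), about 0.09 kg, two small dark dowel holes on its top; it stands on its 120 x 32 mm underside, whose centre is its origin. Both ends are alike. When home its origin is at jig x = -15 mm
- glue_bottle: white glue bottle, bystander, 60 mm diameter, 150 mm high, origin at the centre of its foot; leave alone
- glue_brush: glue brush with a wooden handle, about 200 mm long and 42 mm wide, lying flat on the bench, bystander; leave alone
- slat: thin pine slat 160 x 40 x 12 mm lying flat, bystander, origin at the centre of its underside; leave alone
Mind the look-alikes: they are no part of the job. What is shaped like the rail but green or purple is not meant.

How it is judged:
By the outcome, as a careful person would: the job done as asked, in the order asked, and still so for the second after the job is handed in, while the arm keeps its last pose, push and grip.
It also fails if it takes over 54 s, if anything falls off the work surface, if the arm or the gripper's body presses on something with over 40 N, if the wrist force passes 120 N, or if a joint passes its speed limit or range.

## Working session

There is one attempt and no reset: what is moved stays moved. The work goes in short steps, Python scripts to look and compute and a shell command to move; the robot and the scene stay as the last step left them, time stands still between calls to the robot, and variables do not carry over. Pictures are saved under pics/ and viewed, at most 10 in all, crops included, and the job is handed in when it is done.

```bash
mkdir -p pics
cat > h.py <<'E'
import numpy as np, cv2
from rig import bot,cams,models
def px2w(name,u,v,z=None,depth=None):
    c=cams.calibration(name); K,R,t=map(np.array,(c["mtx"],c["R"],c["t"])); t=t.ravel()
    d=np.linalg.solve(K,[u,v,1.0]); o=-R.T@t; r=R.T@d
    s=(z-o[2])/r[2] if z is not None else depth
    return o+s*r
E
python3 - <<'E'
from h import *
for n in("top","side"):
    p,d=cams.capture(n); cv2.imwrite(f"pics/{n}0.png",p); np.save(f"{n}0.npy",d)
    for q in("rail","jig","lock_grip","plunger_face","stop","housing_top"):
        for r in models.tip_of(q,n)[:3]: print(n,q,np.round(r["position"],1),round(r["conf"],2))
s=bot.read_state();print(s)
E
```

```text
top rail [427.5 264.6] 0.85
top rail [437.  191.9] 0.8
top jig [340.5 318.5] 0.66
top jig [180.7 248.4] 0.59
top lock_grip [126.2 236.1] 0.74
top plunger_face [164.7 246.1] 0.58
top stop [160.4 244.7] 0.85
top housing_top [134.1 239.3] 0.95
top housing_top [182.3 252.2] 0.54
side rail [267.3 376.8] 0.84
side rail [277.7 302.6] 0.83
side rail [349.6 369.1] 0.7
side jig [238.9 193.3] 0.79
side lock_grip [240.6 147.6] 0.44
side plunger_face [237.4 179.3] 0.62
side stop [240.5 180.7] 0.74
side housing_top [240.1 159.9] 0.57
{'time_s': 0.7, 'joint_positions': array([ 5.81253298e+01,  3.02200667e+01,  8.20893998e+01,  8.44993366e-05,
        6.76879074e+01, -1.02281014e+01]), 'qvel': array([-0.15687263,  0.01659122,  0.02232018, -0.09277819,  0.00879461,
        0.03201996]), 'tau': array([-2.16938197e-04, -4.39859641e+01, -1.76956129e+01,  6.32995390e-02,
        5.02314570e-02,  1.24925171e-05]), 'position': array([0.23051417, 0.58090463, 0.24757584]), 'tcp_rot': array([[-9.29476768e-01,  3.68880655e-01,  2.30441554e-05],
       [ 3.68880655e-01,  9.29476767e-01,  3.96422244e-05],
       [-6.79575737e-06,  4.53470698e-05, -9.99999999e-01]]), 'force': array([-0.44040213, -0.58292193,  0.18409853]), 'moment': array([-0.03318408, -0.02943482,  0.00166129]), 'grasp_force': 0.0, 'opening': 0.9979897777752603}
```

View pics/top0.png

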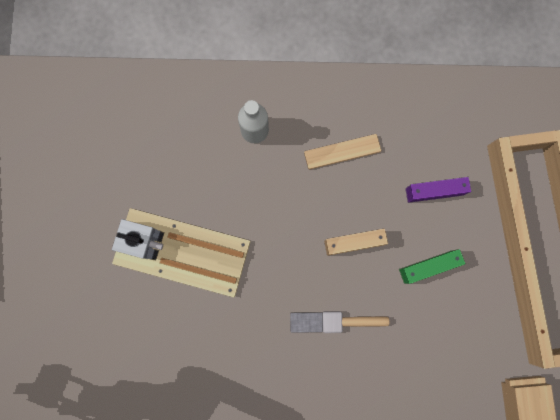

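View pics/side0.png

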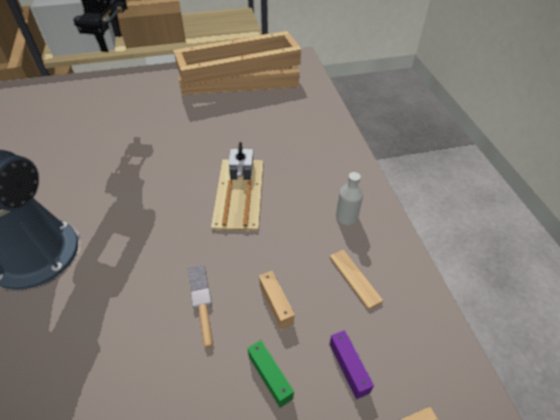

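The top view shows the jig at about (182,252), with its housing and black knob at (130,238). The real rail is at (357,242), with dowel holes at (334,245) and (381,237). The purple and green blocks are decoys.

```bash
cat >> h.py <<'E'
def cloud(name,d):
    c=cams.calibration(name); K,R,t=map(np.array,(c["mtx"],c["R"],c["t"])); t=t.ravel()
    v,u=np.mgrid[:420,:560]; P=np.stack([(u-K[0,2])/K[0,0]*d,(v-K[1,2])/K[1,1]*d,d],-1)
    W=(P-t)@R; W[d==0]=np.nan; return W
def rect(W,win,z0,z1):
    u0,v0,u1,v1=win; Q=W[v0:v1,u0:u1].reshape(-1,3); Q=Q[(Q[:,2]>z0)&(Q[:,2]<z1)]
    r=cv2.minAreaRect((Q[:,:2]*1000).astype(np.float32)); b=cv2.boxPoints(r)
    e=b[1]-b[0],b[2]-b[1]; L=max(e,key=np.linalg.norm); 
    return len(Q),np.round(r[0],1),np.round(r[1],1),round(np.degrees(np.arctan2(L[1],L[0])),1),np.round(np.median(Q[:,2])*1000,1)
E
python3 - <<'E'
from h import *
W=cloud("top",np.load("top0.npy"))
print("rail",rect(W,(315,215,400,270),.04,.052))
print("base",rect(W,(100,195,265,305),.006,.018))
print("hous",rect(W,(100,205,170,270),.053,.061))
print("knob",rect(W,(100,205,170,270),.085,.1))
for n,u,v,z in(("hole",334,245,.046),("hole",381,237,.046),("grip",126.2,236.1,.084),("ht",134.1,239.3,.058),("stop",160.4,244.7,.012),("jig",180.7,248.4,0),("c1",118,262,.012),("c2",237,292,.012),("c3",249,243,.012),("c4",129,212,.012)):
    print(n,np.round(px2w("top",u,v,z)*1000,1))
for n,u,v,z in(("grip",240.6,147.6,.084),("stop",240.5,180.7,.012),("ht",240.1,159.9,.058),("rail",277.7,302.6,0)):
    print(n,np.round(px2w("side",u,v,z)*1000,1))
for n in("top","side"):
    c=cams.calibration(n);print(-np.array(c["R"]).T@np.array(c["t"]).ravel())
p=cv2.imread("pics/top0.png")[195:305,95:265];cv2.imwrite("pics/c.png",cv2.resize(p,None,fx=4.5,fy=4.5,interpolation=cv2.INTER_CUBIC))
E
```

```text
rail (960, array([ 549.8, -268.7]), array([ 32.1, 120.5]), np.float32(-78.7), np.float64(46.2))
base (5175, array([532. ,  89.9]), array([326.6, 210.7]), np.float32(87.6), np.float64(12.4))
hous (827, array([544.5, 170. ]), array([80.5, 63.8]), np.float32(75.7), np.float64(57.9))
knob (132, array([546. , 175.2]), array([47. ,  9.9]), np.float32(75.9), np.float64(94.0))
hole [ 540.9 -223.3   46. ]
hole [ 558.6 -317.6   46. ]
grip [548.3 180.5  84. ]
ht [544.3 172.4  58. ]
stop [537.5 130.7  12. ]
jig [531.3  90.9   0. ]
c1 [500.6 215.5  12. ]
c2 [444.  -29.6  12. ]
c3 [544.3 -51.5  12. ]
c4 [604.2 199.   12. ]
grip [550.9 178.2  84. ]
stop [536.8 122.9  12. ]
ht [544.4 157.6  58. ]
rail [ 555.9 -268.     0. ]
[ 0.47133686 -0.10840049  1.05607315]
[ 0.45079059 -0.72631967  0.84399856]
```

View pics/c.png

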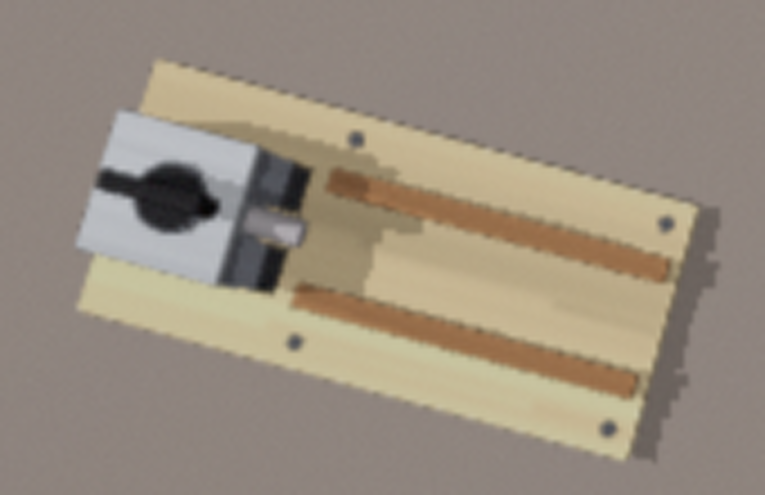

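The crop shows the fence lines and housing agreeing on a jig heading of about 76°. The knob axis is at about (0.546, 0.175) and its bar lies along the jig's x. Next I'll move above the knob with the jaws across the bar.

```bash
R='[0.3155,-0.406,-0.09,0,0,0.851]'; python3 -m handwheel '[[0.3155,-0.406,-0.09,0,0,0.851],[0.3155,-0.406,-0.09,0,0,0.851],[0.3155,-0.406,-0.09,0,0,0.851],[0.3155,-0.406,-0.09,0,0,0.851],[0.3155,-0.406,-0.09,0,0,0.851],[0.3155,-0.406,-0.09,0,0,0.851],[0.3155,-0.406,-0.09,0,0,0.851],[0.3155,-0.406,-0.09,0,0,0.851]]' 0.2
```

```text
time_s: 1.37
position: [0.4191, 0.3392, 0.1942]
tcp_rot: [[-0.849, -0.528, 0.001], [-0.528, 0.849, 0.0], [-0.001, -0.0, -1.0]]
force: [0.0, 0.1, 0.7]
opening: 0.61
grasp_force: 0.0
```

```bash
python3 -m handwheel '[[0.114,-0.147,-0.033,0,0,0.351],[0.114,-0.147,-0.033,0,0,0.351],[0.114,-0.147,-0.033,0,0,0.351],[0.114,-0.147,-0.033,0,0,0.351],[0.114,-0.147,-0.033,0,0,0.351],[0.114,-0.147,-0.033,0,0,0.351],[0.114,-0.147,-0.033,0,0,0.351],[0.114,-0.147,-0.033,0,0,0.351]]'; python3 -c "
from h import *
s=bot.read_state();print(s['position'],np.degrees(np.arctan2(s['tcp_rot'][1,1],s['tcp_rot'][0,1])),s['joint_positions'])"
```

```text
time_s: 2.03
position: [0.5319, 0.1933, 0.1611]
tcp_rot: [[-0.317, -0.948, -0.001], [-0.948, 0.317, 0.0], [0.0, 0.001, -1.0]]
force: [0.1, -0.8, -0.5]
opening: 0.6
grasp_force: 0.0
[0.53189056 0.19330512 0.16105323] 161.50780806013168 [ 8.65173157e+00  3.23389017e+01  9.52828297e+01  2.42958845e-02
  5.24226499e+01 -1.52870902e+02]
```

```bash
python3 -m handwheel '[[0,0,0,0,0,0],[0,0,0,0,0,0],[0,0,0,0,0,0],[0,0,0,0,0,0],[0,0,0,0,0,0],[0,0,0,0,0,0],[0,0,0,0,0,0],[0,0,0,0,0,0]]'; python3 -c "
from h import *
s=bot.read_state();print(s['position'],np.degrees(np.arctan2(s['tcp_rot'][1,1],s['tcp_rot'][0,1])),s['joint_positions'])"
```

```text
time_s: 2.7
position: [0.532, 0.1937, 0.1612]
tcp_rot: [[-0.313, -0.95, 0.0], [-0.95, 0.313, -0.0], [-0.0, -0.0, -1.0]]
force: [0.9, 0.0, 1.1]
opening: 0.602
grasp_force: 0.0
[0.532033   0.19366885 0.16119145] 161.74228330437964 [ 8.69666059e+00  3.23307356e+01  9.52687369e+01 -7.52564087e-04
  5.23988245e+01 -1.53045164e+02]
```

```bash
python3 -m handwheel '[[0.014,-0.0187,0,0,0,0.038],[0.014,-0.0187,-0.01,0,0,0.038],[0.014,-0.0187,-0.03,0,0,0.038],[0.014,-0.0187,-0.05,0,0,0.038],[0.014,-0.0187,-0.065,0,0,0.038],[0.014,-0.0187,-0.072,0,0,0.038],[0.014,-0.0187,-0.072,0,0,0.038],[0.014,-0.0187,-0.072,0,0,0.038]]' && python3 -m handwheel '[[0,0,0,0,0,0],[0,0,0,0,0,0],[0,0,0,0,0,0],[0,0,0,0,0,0],[0,0,0,0,0,0],[0,0,0,0,0,0],[0,0,0,0,0,0],[0,0,0,0,0,0]]' -1;python3 -c "
from h import *
s=bot.read_state();print(s['position'],np.degrees(np.arctan2(s['tcp_rot'][1,1],s['tcp_rot'][0,1])),s['joint_positions'],s['force'],s['moment'])"
```

```text
time_s: 3.37
position: [0.5459, 0.175, 0.0889]
tcp_rot: [[-0.241, -0.971, -0.001], [-0.971, 0.241, -0.0], [0.0, 0.001, -1.0]]
force: [-0.5, -0.8, -0.5]
opening: 0.6
grasp_force: 0.0
time_s: 4.03
position: [0.5471, 0.1747, 0.0895]
tcp_rot: [[-0.24, -0.971, 0.002], [-0.971, 0.24, -0.0], [-0.0, -0.002, -1.0]]
force: [1.2, -2.2, 0.7]
opening: 0.113
grasp_force: 30.1
[0.54708124 0.17472734 0.08953279] 166.10389136295586 [ 6.58227637e+00  3.91506843e+01  9.65992375e+01 -3.99905981e-02
  4.41135880e+01 -1.59492962e+02] [ 1.21855694 -2.19785925  0.67919818] [-0.0445219  -0.00565815 -0.04628246]
```

```bash
python3 -m handwheel '[[0.001,0,0,0,0,-0.05],[0.001,0,0,0,0,-0.1],[0.001,0,0,0,0,-0.15],[0.001,0,0,0,0,-0.2],[0.001,0,0,0,0,-0.25],[0.001,0,0,0,0,-0.3],[0.001,0,0,0,0,-0.35],[0.001,0,0,0,0,-0.4]]' && python3 -m handwheel '[[0,0,0,0,0,-0.05],[0,0,0,0,0,-0.1],[0,0,0,0,0,-0.15],[0,0,0,0,0,-0.2],[0,0,0,0,0,-0.25],[0,0,0,0,0,-0.3],[0,0,0,0,0,-0.34],[0,0,0,0,0,-0.34]]';python3 -c "
from h import *
s=bot.read_state();print(s['position'],np.degrees(np.arctan2(s['tcp_rot'][1,1],s['tcp_rot'][0,1])),s['force'],s['moment'])"
```

```text
time_s: 4.7
position: [0.547, 0.1748, 0.0895]
tcp_rot: [[-0.866, -0.5, 0.0], [-0.5, 0.866, -0.0], [0.0, -0.0, -1.0]]
force: [-1.3, -0.8, 2.3]
opening: 0.11
grasp_force: 30.1
time_s: 5.37
position: [0.547, 0.175, 0.0895]
tcp_rot: [[-0.988, 0.153, 0.0], [0.153, 0.988, 0.0], [-0.0, 0.0, -1.0]]
force: [-0.7, -0.2, 2.9]
opening: 0.113
grasp_force: 30.0
[0.54700329 0.17500088 0.08951873] 81.18700556025946 [-0.69912008 -0.16293827  2.88458722] [-0.09791958  0.05416695 -0.24169975]
```

```bash
python3 -m handwheel '[[0,0,0,0,0,0],[0,0,0,0,0,0],[0,0,0,0,0,0],[0,0,0,0,0,0],[0,0,0.02,0,0,0],[0,0,0.05,0,0,0],[0,0,0.08,0,0,0],[0,0,0.1,0,0,0]]' 0.3 && python3 -m handwheel '[[0,-0.04,0,0,0,-0.06],[0,-0.08,0,0,0,-0.12],[0,-0.12,0,0,0,-0.18],[0,-0.16,0,0,0,-0.24],[0,-0.2,0,0,0,-0.3],[0,-0.24,0,0,0,-0.36],[0,-0.28,0,0,0,-0.42],[0,-0.32,0,0,0,-0.48]]'
python3 - <<'E'
from h import *
p,d=cams.capture("top"); cv2.imwrite("pics/top1.png",p)
W=cloud("top",d)
print("knob",rect(W,(100,205,170,270),.085,.1))
print("rail",rect(W,(315,215,400,270),.04,.052))
s=bot.read_state();print(s['position'],np.degrees(np.arctan2(s['tcp_rot'][1,1],s['tcp_rot'][0,1])),s['opening'])
E
```

```text
time_s: 6.03
position: [0.5474, 0.1745, 0.1909]
tcp_rot: [[-0.989, 0.15, 0.001], [0.15, 0.989, -0.001], [-0.001, -0.001, -1.0]]
force: [1.5, -0.8, -0.1]
opening: 0.611
grasp_force: 0.0
time_s: 6.7
position: [0.5459, -0.1472, 0.1885]
tcp_rot: [[-0.438, 0.899, -0.002], [0.899, 0.438, 0.0], [0.001, -0.002, -1.0]]
force: [0.8, 0.2, -0.5]
opening: 0.65
grasp_force: 0.0
knob (153, array([546. , 175.4]), array([11.6, 45.7]), np.float32(-10.3), np.float64(93.7))
rail (444, array([ 555.1, -294.9]), array([32.1, 66.2]), np.float32(-78.9), np.float64(46.1))
[ 0.54762208 -0.15552215  0.1888872 ] 25.516562413935862 0.6482776961819948
```

```bash
python3 -m handwheel '[[0.004,-0.04,-0.01,0,0,-0.05],[0.004,-0.08,-0.03,0,0,-0.1],[0.004,-0.11,-0.05,0,0,-0.13],[0.004,-0.1237,-0.07,0,0,-0.13],[0.004,-0.1237,-0.085,0,0,-0.13],[0.004,-0.1237,-0.09,0,0,-0.13],[0.004,-0.1237,-0.09,0,0,-0.13],[0.004,-0.1237,-0.09,0,0,-0.13]]'; python3 -c "
from h import *
s=bot.read_state();print(s['position'],np.degrees(np.arctan2(s['tcp_rot'][1,1],s['tcp_rot'][0,1])),s['force'])"
```

```text
time_s: 7.42
position: [0.5508, -0.2681, 0.099]
tcp_rot: [[-0.199, 0.98, -0.001], [0.98, 0.199, 0.001], [0.001, -0.001, -1.0]]
force: [0.8, 0.3, 1.1]
opening: 0.651
grasp_force: 0.0
[ 0.55079259 -0.26808626  0.09902584] 11.464198786374622 [0.81382232 0.3150307  1.10952651]
```

Well aligned. Next I'll descend, close on the rail and lift.

```bash
python3 -m handwheel '[[0,0,-0.02,0,0,0],[0,0,-0.04,0,0,0],[0,0,-0.053,0,0,0],[0,0,-0.059,0,0,0],[0,0,-0.059,0,0,0],[0,0,-0.059,0,0,0],[0,0,-0.059,0,0,0],[0,0,-0.059,0,0,0]]' && python3 -m handwheel '[[0,0,0,0,0,0],[0,0,0,0,0,0],[0,0,0,0,0,0],[0,0,0,0,0,0],[0,0,0,0,0,0],[0,0,0,0,0,0],[0,0,0,0,0,0],[0,0,0,0,0,0]]' -1 ;python3 -c "
from h import *
s=bot.read_state();print(s['position'],np.degrees(np.arctan2(s['tcp_rot'][1,1],s['tcp_rot'][0,1])),s['force'])"
```

```text
time_s: 8.08
position: [0.5518, -0.2692, 0.0413]
tcp_rot: [[-0.198, 0.98, 0.002], [0.98, 0.198, -0.001], [-0.002, 0.001, -1.0]]
force: [-0.1, -0.4, -0.5]
opening: 0.647
grasp_force: 0.0
time_s: 8.75
position: [0.5511, -0.2689, 0.0403]
tcp_rot: [[-0.198, 0.98, 0.0], [0.98, 0.198, -0.0], [-0.0, 0.0, -1.0]]
force: [0.1, 0.4, 1.4]
opening: 0.366
grasp_force: 30.0
[ 0.55106936 -0.26885089  0.0402574 ] 11.39298249833118 [0.09274156 0.35023733 1.37623809]
```

```bash
python3 -m handwheel '[[0,0,0.02,0,0,0],[0,0,0.05,0,0,0],[-0.003,0.03,0.08,0,0,-0.02],[-0.007,0.07,0.08,0,0,-0.06],[-0.011,0.11,0.08,0,0,-0.1],[-0.015,0.15,0.08,0,0,-0.14],[-0.019,0.19,0.08,0,0,-0.18],[-0.023,0.22,0.08,0,0,-0.2216]]' && python3 -m handwheel '[[-0.005,0.03,0,0,0,0],[-0.009,0.06,0,0,0,0],[-0.012,0.085,0,0,0,0],[-0.0123,0.0979,0,0,0,0],[-0.0123,0.0979,0,0,0,0],[-0.0123,0.0979,-0.02,0,0,0],[-0.0123,0.0979,-0.02,0,0,0],[-0.0123,0.0979,-0.02,0,0,0]]' ;python3 - <<'E'
from h import *
s=bot.read_state();print(s['position'],np.degrees(np.arctan2(s['tcp_rot'][1,1],s['tcp_rot'][0,1])),s['force'],s['opening'])
p,d=cams.capture("side"); cv2.imwrite("pics/s2.png",cv2.resize(p[110:270,150:330],None,fx=3.6,fy=3.6,interpolation=cv2.INTER_CUBIC))
E
```

```text
time_s: 9.42
position: [0.5267, -0.0459, 0.1201]
tcp_rot: [[0.245, 0.969, -0.001], [0.969, -0.245, 0.001], [0.001, -0.002, -1.0]]
force: [-0.1, -0.4, -1.0]
opening: 0.366
grasp_force: 30.0
time_s: 10.08
position: [0.5151, 0.0486, 0.0995]
tcp_rot: [[0.242, 0.97, -0.003], [0.97, -0.242, 0.0], [-0.0, -0.003, -1.0]]
force: [-0.4, -0.0, -1.5]
opening: 0.368
grasp_force: 30.0
[0.5150695  0.04859967 0.09949941] -14.026908794984681 [-0.39775065 -0.03920272 -1.45059389] 0.3676785483766168
```

View pics/s2.png

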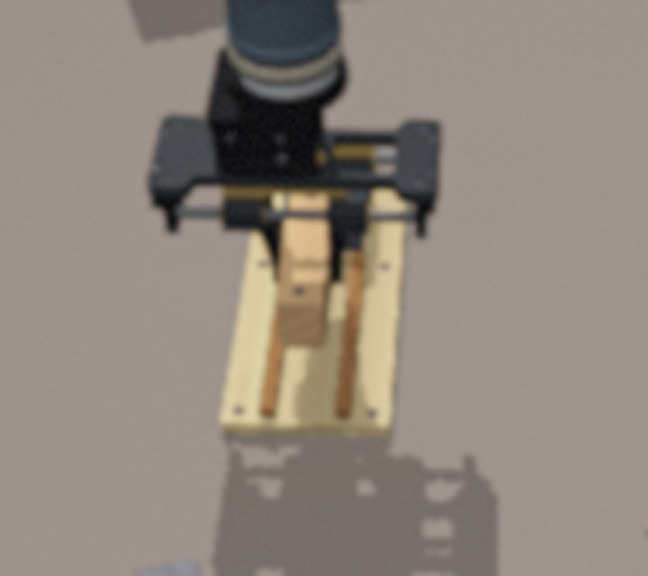

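The rail is held over the channel, its near end's lower edge at crop (302,345). The fence mouths are at (269,410) and (343,412). I'll check the lateral offset numerically.

```bash
python3 - <<'E'
from h import *
f=lambda u,v,z:px2w("side",150+u/3.6,110+v/3.6,z)
A=f(279,343,.06);B=f(325,345,.06);T1=f(281,300,.106);T2=f(329,306,.106);F1=f(269,415,.012);F2=f(343,415,.012);G1=f(282,345,.022);G2=f(357,255,.022);C1=f(221,430,.012);C2=f(391,430,.012)
n=np.array([np.sin(np.radians(76)),-np.cos(np.radians(76)),0]);o=np.array([.5254,.0878,0])
x=np.array([n[1]*-1,n[0],0])
for k,v in dict(A=A,B=B,T1=T1,T2=T2,F1=F1,F2=F2,G1=G1,G2=G2,C1=C1,C2=C2).items(): print(k,np.round(v*1000,1),"y-ish",round((v-o)@n*1000,1),"x",round((v-o)@x*1000,1))
E
python3 -m handwheel '[[0,0,-0.01,0,0,0],[0,0,-0.02,0,0,0],[0,0,-0.025,0,0,0],[0,0,-0.03,0,0,0],[0,0,-0.03,0,0,0],[0,0,-0.03,0,0,0],[0,0,-0.03,0,0,0],[0,0,-0.03,0,0,0]]'
python3 - <<'E'
from h import *
for n in ("side","top"):
    p,d=cams.capture(n); w=(170,110,310,250) if n=="side" else (130,200,270,300)
    cv2.imwrite(f"pics/{n}3.png",cv2.resize(p[w[1]:w[3],w[0]:w[2]],None,fx=4,fy=4,interpolation=cv2.INTER_CUBIC))
E
```

```text
A [485.6  -5.8  60. ] y-ish -16.0 x -100.5
B [516.6 -14.7  60. ] y-ish 16.3 x -101.6
T1 [490.5  -9.6 106. ] y-ish -10.3 x -102.9
T2 [521.1 -22.1 106. ] y-ish 22.4 x -107.7
F1 [470.9 -28.7  12. ] y-ish -24.7 x -126.2
F2 [522.2 -40.1  12. ] y-ish 27.8 x -124.9
G1 [489.1  26.7  22. ] y-ish -20.4 x -68.1
G2 [559.1 106.9  22. ] y-ish 28.1 x 26.7
C1 [435.9 -34.9  12. ] y-ish -57.1 x -140.7
C2 [552.9 -61.   12. ] y-ish 62.7 x -137.8
time_s: 10.8
position: [0.516, 0.0491, 0.0704]
tcp_rot: [[0.242, 0.97, 0.001], [0.97, -0.242, -0.0], [0.0, 0.001, -1.0]]
force: [-0.0, 0.5, -0.1]
opening: 0.363
grasp_force: 30.0
```

View pics/side3.png

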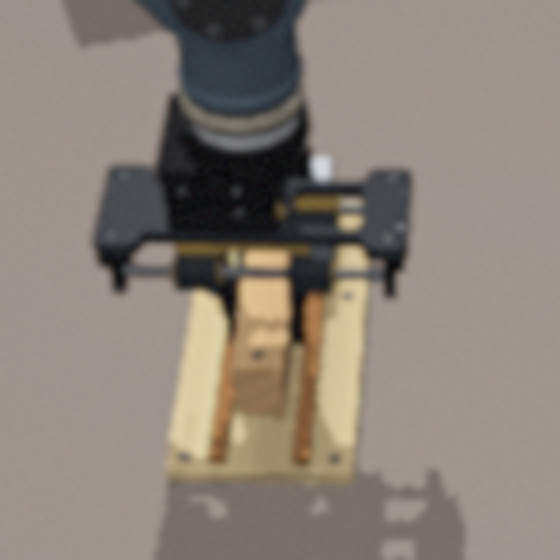

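The rail's near end, at crop (262,390), sits between the fences at (222,440) and (305,440). It needs about 1 mm sideways and 0.5° of turn before lowering.

```bash
python3 -m handwheel '[[0.001,0,0,0,0,0.004],[0.001,0,-0.004,0,0,0.004],[0.001,0,-0.008,0,0,0.004],[0.001,0,-0.012,0,0,0.004],[0.001,0,-0.015,0,0,0.004],[0.001,0,-0.0165,0,0,0.004],[0.001,0,-0.0175,0,0,0.004],[0.001,0,-0.0175,0,0,0.004]]'
python3 -c "
from h import *
s=bot.read_state();print(s['position'],np.degrees(np.arctan2(s['tcp_rot'][1,1],s['tcp_rot'][0,1])),s['force'],s['moment'])"
```

```text
time_s: 11.57
position: [0.5166, 0.0491, 0.0525]
tcp_rot: [[0.234, 0.972, -0.0], [0.972, -0.234, 0.0], [-0.0, -0.0, -1.0]]
force: [0.3, -0.1, 0.0]
opening: 0.369
grasp_force: 30.0
[0.51662275 0.04911684 0.05245547] -13.537230139561743 [ 0.2829282  -0.07623909  0.01385315] [-0.07955563  0.06289623  0.02666421]
```

```bash
python3 -m handwheel '[[0,0,-0.0003,0,0,0],[0,0,-0.0005,0,0,0],[0,0,-0.0008,0,0,0],[0,0,-0.001,0,0,0],[0,0,-0.001,0,0,0],[0,0,-0.001,0,0,0],[0,0,-0.001,0,0,0],[0,0,-0.001,0,0,0]]'
```

```text
time_s: 12.23
position: [0.5169, 0.0491, 0.0522]
tcp_rot: [[0.234, 0.972, 0.001], [0.972, -0.234, -0.0], [0.0, 0.001, -1.0]]
force: [-1.1, -0.1, 5.7]
opening: 0.367
grasp_force: 30.0
```

The rail is on the floor, with 5.7 N upward on the tool. Next I'll advance along the channel slowly.

```bash
python3 -m handwheel '[[0.0007,0.0029,0.0002,0,0,0],[0.0014,0.0058,0.0002,0,0,0],[0.002,0.0083,0.0002,0,0,0],[0.0026,0.0108,0.0002,0,0,0],[0.0032,0.0132,0.0002,0,0,0],[0.0037,0.0156,0.0002,0,0,0],[0.0042,0.0175,0.0002,0,0,0],[0.0042,0.0175,0.0002,0,0,0]]'
python3 -m handwheel '[[0.0002,0.001,0,0,0,0],[0.0005,0.002,0,0,0,0],[0.0007,0.003,0,0,0,0],[0.001,0.004,0,0,0,0],[0.001,0.004,0,0,0,0],[0.001,0.004,0,0,0,0],[0.001,0.004,0,0,0,0],[0.001,0.004,0,0,0,0]]'
```

```text
time_s: 12.9
position: [0.5214, 0.0659, 0.0522]
tcp_rot: [[0.233, 0.973, 0.001], [0.973, -0.233, -0.002], [-0.001, 0.001, -1.0]]
force: [-1.1, -5.9, 5.8]
opening: 0.368
grasp_force: 30.0
time_s: 13.57
position: [0.5222, 0.069, 0.0522]
tcp_rot: [[0.233, 0.973, 0.0], [0.973, -0.233, -0.002], [-0.002, 0.001, -1.0]]
force: [-1.5, -10.4, 5.7]
opening: 0.37
grasp_force: 30.0
```

```bash
python3 -m handwheel '[[0.0001,0.0005,0,0,0,0],[0.0002,0.001,0,0,0,0],[0.0004,0.0015,0,0,0,0],[0.0005,0.002,0,0,0,0],[0.0006,0.0025,0,0,0,0],[0.0007,0.003,0,0,0,0],[0.0007,0.003,0,0,0,0],[0.0007,0.003,0,0,0,0]]'
python3 -m handwheel '[[0.0001,0.0005,0,0,0,0],[0.0002,0.001,0,0,0,0],[0.0002,0.001,0,0,0,0],[0.0003,0.0015,0,0,0,0],[0.0003,0.0015,0,0,0,0],[0.0003,0.0015,0,0,0,0],[0.0003,0.0015,0,0,0,0],[0.0003,0.0015,0,0,0,0]]'
```

```text
time_s: 14.23
position: [0.5228, 0.0715, 0.0522]
tcp_rot: [[0.232, 0.973, -0.0], [0.973, -0.232, -0.003], [-0.003, 0.001, -1.0]]
force: [-2.9, -11.0, 6.0]
opening: 0.365
grasp_force: 30.0
time_s: 14.9
position: [0.5231, 0.0728, 0.0522]
tcp_rot: [[0.232, 0.973, -0.0], [0.973, -0.232, -0.003], [-0.003, 0.001, -1.0]]
force: [-1.7, -13.3, 7.2]
opening: 0.363
grasp_force: 30.0
```

```bash
python3 -m handwheel '[[0.0001,0.0005,0,0,0,0],[0.0002,0.001,0,0,0,0],[0.0002,0.001,0,0,0,0],[0.0003,0.0015,0,0,0,0],[0.0003,0.0015,0,0,0,0],[0.0003,0.0015,0,0,0,0],[0.0003,0.0015,0,0,0,0],[0.0003,0.0015,0,0,0,0]]'
python3 -c "
from h import *
s=bot.read_state();print(s['position'],s['force'],s['moment'])"
```

```text
time_s: 15.57
position: [0.5231, 0.073, 0.0522]
tcp_rot: [[0.232, 0.973, -0.001], [0.973, -0.232, -0.005], [-0.005, 0.0, -1.0]]
force: [-3.9, -19.1, 6.7]
opening: 0.368
grasp_force: 30.0
[0.52308608 0.07295581 0.05223952] [ -3.87644631 -19.08014155   6.66809798] [-2.99512345  0.53325372 -0.11120647]
```

```bash
python3 -m handwheel '[[0.0001,0.0003,0,0,0,0],[0.0002,0.0007,0,0,0,0],[0.0002,0.0007,0,0,0,0],[0.0002,0.0007,0,0,0,0],[0.0002,0.0007,0,0,0,0],[0.0002,0.0007,0,0,0,0],[0.0002,0.0007,0,0,0,0],[0.0002,0.0007,0,0,0,0]]'
python3 - <<'E'
from h import *
p,d=cams.capture("top"); w=(90,190,260,310)
cv2.imwrite("pics/top4.png",cv2.resize(p[w[1]:w[3],w[0]:w[2]],None,fx=4.5,fy=4.5,interpolation=cv2.INTER_CUBIC))
W=cloud("top",d); print("knob",rect(W,(100,205,135,270),.085,.1)); 
s=bot.read_state();print(s['position'],s['force'],s['time_s'])
E
```

```text
time_s: 16.23
position: [0.523, 0.0731, 0.0522]
tcp_rot: [[0.232, 0.973, -0.002], [0.973, -0.232, -0.006], [-0.006, -0.0, -1.0]]
force: [-3.5, -20.8, 7.6]
opening: 0.364
grasp_force: 30.0
knob (0, array([0., 0.]), array([0., 0.]), np.float32(0.0), np.float64(nan))
[0.52303729 0.07304991 0.05225104] [ -2.93018954 -22.5133012    6.56952389] 16.2833
  return _methods._mean(a, axis=axis, dtype=dtype,
  ret = ret.dtype.type(ret / rcount)
```

View pics/top4.png

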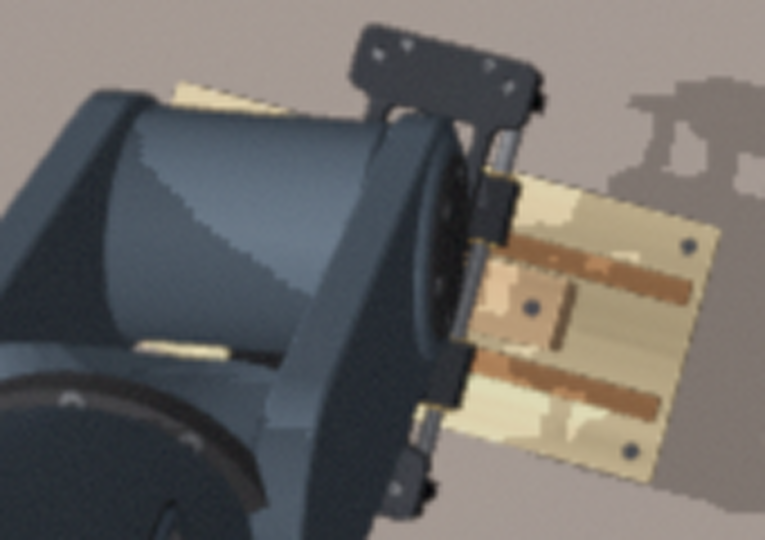

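The rail lies straight between the fences. Its rear dowel hole is at crop (532,308) and its tail edge at about (560,315). As a last check I'll compare the tail position with the home position.

Run:
```python
from h import *
x=np.array([.2334,.9724,0]);k=np.array([.546,.1753,0])-.09*x
# holes were ±48 mm from the rail centre
for n,u,v in(("hole",532,308),("tail",560,315)):
    P=px2w("top",90+u/4.5,190+v/4.5,.058);print(n,np.round(P*1000,1),"jig x",round((P-k)@x*1000,1))
s=bot.read_state();print(s['force'],s['position'])
```

```text
hole [509.3  25.2  58. ] jig x -64.5
tail [506.5  12.9  58. ] jig x -77.1
[ -2.93018954 -22.5133012    6.56952389] [0.52303729 0.07304991 0.05225104]
```

```bash
python3 -c "
from rig import bot
print(bot.hand_in())"
```

```text
the job is handed in; nothing more can be done
None
```

I turned the lock knob to free (about 86°, and it stayed), set the rail between the fences and pressed it onto the steel stops. I handed in at about 16 s, still gripping it and pressing with about 22 N. The stops and plunger were hidden from the cameras by then, so contact is inferred: forward motion stopped within about 1 mm of the computed home position while the force rose well above the 10 N spring.

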